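# Open the guard of the jar mill and hold it wide

## Task

The jar mill on the bench has stopped and its jar is to be lifted out. Unscrew the bolt that locks the guard gate by turning its handwheel anticlockwise, a little over one full turn, until it meets its stop; next squeeze the slide catch on the front of the gate fully together so that its rod is drawn and stays drawn; then squeeze the latch lever on top of the gate towards its grab tab to lift the hook, and swing the gate out towards you, past the click of its stay, until it is wide open. Left alone the gate springs back to half open, so finish while still holding it wide open, and do not shift or knock over the things lying and standing on the bench.

Things in the scene. Friction and masses are not known exactly. Their poses are not given: they have to be found in the camera images.
- guard: the fixed jar mill and its guard, grey, clear roof and back: 427 mm wide, 132 deep, 166 high. Origin on the worktop in the front plane, 190 mm right of the gate hinge; x inward (away from the operator), y left along the front, z up. Gate hinge at the left end, drive housing with the handwheel at the right. The wire-mesh gate closes the left part of the front; its top rail is 166 mm high
- handwheel (a joint): angle of the handwheel (rad); grows anticlockwise seen from above, which unscrews the bolt. It starts between 0 and 0.6; its stop is at 7.2. The bolt is clear of the gate's tongue at about 6.3 and fully out beyond 6.9. Friction about 0.08 N m, no spring: it stays where it is left
- wheel_axis (a point): centre of the handwheel, on its upright axis, 202 mm above the worktop. The rim is 112 mm across, its top 202 mm above the worktop; the brass screw spindle rises through the hub to at most 226 mm
- handle_grip (a point): centre, half-way up, of the handwheel's upright black handle: a revolving sleeve 20 mm in diameter and 50 mm tall (205 to 255 mm above the worktop) that turns freely on its pin, 48 mm from the wheel's axis, carried round by the wheel. Pinch it from above and carry it round
- slide_catch (a joint): how far the slide catch is drawn (m): 0 shot, 0.018 fully drawn (stop). Its rod leaves the strike at 0.011. It has 3 N of friction and no spring, and stays where it is left. It rides on the gate, on the front face of the top rail
- catch_grip (a point): point on the gate, 112 mm from its hinge and 180 mm high, mid-way between the outer faces of the slide catch's fixed lug and moving tab when drawn; x inward, normal to the gate, y along it towards the hinge. Squeeze along y. The lug's outer face is 14 mm off along +y; the tab's is 32 mm off along -y when shot, 14 mm when drawn. Both are 23 mm wide steel plates, tops 16 mm above this point
- catch_tab (a point): centre of the moving tab (steel plate 6 mm thick, 23 mm wide) of the slide catch, at the height of catch_grip; it moves with the catch. Lug and tab stand free down to 18 mm below this point. They are on the front face of the gate's top rail
- latch_lever (a joint): angle of the latch lever (rad): 0 at rest, 0.45 fully squeezed (stop); its hook is clear at about 0.25. The lever, 26 mm wide, stands behind the grab tab; its 10 mm thick rolled edge is 7 mm above latch_grip, its shaft 23 mm below. A spring returns it (4 N at the edge at rest, 10 N squeezed); let go while the gate is shut it hooks in again
- latch_grip (a point): point on the gate, 195 mm from its hinge, 200 mm high, mid-way between grab tab and squeezed latch lever; x inward, normal to the gate, y along it towards the hinge. Squeeze along x: the fixed grab tab (30 mm wide, top 13 mm above this point) has its front 13 mm off along -x; the lever's rear edge is 28 mm off along +x at rest, 13 mm squeezed. It swings with the gate
- gate (a joint): angle of the gate (rad): 0 shut, grows as it swings out towards the robot, stop at 1.55. The stay resists from about 0.55 to 0.8; once past, it would prop the gate at about 1.05 only. A closing spring pulls it shut; swinging takes up to about 5 N at the grab tab. Its steel tongue, 140 mm above the worktop, reaches 345 mm from the hinge
- gate_hinge (a point): the upright hinge axis of the gate, at worktop height
- spare_jar: white bottle, 64 mm across, 131 mm tall, standing; origin under its centre. A bystander
- flask: stoppered conical flask, 66 mm across, 128 mm tall, standing; origin under its centre. A bystander
- beaker: glass beaker, 73 mm across, 90 mm tall, standing; origin under its centre. A bystander
- dropper_bottle: amber dropper bottle, 35 mm across, 83 mm tall, standing; origin under its centre. A bystander
- timer: flat bench timer 62 x 62 x 16 mm, lying in front of the mill; origin under its centre. A bystander
- notebook: purple notebook 210 x 151 x 13 mm, lying; origin under its centre. A bystander
- pen: ball pen, 145 mm long, 9 mm thick, lying; origin under its centre. A bystander
- spatula: spatula with wooden handle, 162 mm long, 8 mm thick, lying; origin under its centre. A bystander

How it is judged:
By the outcome, as a careful person would: the job done as asked, in the order asked, and still so for the second after the job is handed in, while the arm keeps its last pose, push and grip.
It also fails if it takes over 70 s, if anything falls off the work surface, if the arm or the gripper's body presses on something with over 40 N, if the wrist force passes 120 N, or if a joint passes its speed limit or range.

## Robot

A 7-joint arm with a two-finger parallel gripper is mounted at the origin on a cart in front of the work surface, level with it; the furniture and walls round the work are solid. World frame = base frame: x ahead of the robot, y to its left, z up, the work surface at z = 0. Lengths are in m, angles in rad, forces in N, time in s.
With the tool pointing down it reaches from about 0.425 to 0.925 m from the base axis. Payload 6.8 kg.
Tool frame: the origin (TCP) lies at the very end of the fingers, on their centre line; the grasp point (between the pads) lies 19 mm behind it; z points along the fingers, y is the line along which they close (so a half turn about z gives the same grasp; the last joint's range is limited). The gripper opens to 85 mm and grips with 20 to 120 N. Pads are 22 mm wide; open, the fingers measure 114 mm over their backs; the gripper's body (76 mm by 85 mm) begins 54 mm behind the grasp point. The pads swing forward as they close: fully open they stand 13 mm farther back than shut.
Start: joints at [1.182, 0.477, 0.022, 1.555, -0.011, 1.109, -0.083], TCP at [0.187, -0.649, 0.231] pointing down, gripper open.
Joint ranges: [-2.96, 2.96], [-0.34, 2.1], [-1.41, 1.46], [0.24, 2.44], [-1.37, 4.51], [0.17, 1.92], [-2.96, 2.96]. Speed limits (rad/s): [2.39, 2.39, 3.14, 3.14, 3.14, 3.14, 3.14].

## Interface

Orientations are given as a unit quaternion [w, x, y, z].
In Python, from station import bot gives the robot as it stands.
- The arm moves only by the tool apply_moves, never from a script. Its argument "deltas" is a list of rows, each a list of 3 entries, a list of its own where there are three numbers: the closure, from 0 (fully open) to 1 (shut), then the shift along the tool's x, y, z in units of 0.2 m (1.0 is 0.2 m), then the turn about the tool's z in units of 2 pi rad (1.0 is 2 pi rad). A call has 1 to 12 rows; each row is the pose to reach, as a shift and turn from the pose commanded when the call began, along the tool's axes at that moment, turning the shorter way round; what a row does not reach only later rows make up. A row lasts 1/10 s, in which the tool goes at most 50 mm and 8.59 degrees, less where a joint would pass 70% of its speed; a pose out of reach is approached as far as the arm can. A call with a number of a shift or a turn outside -1 to 1 is refused whole. A call with a gripper value outside its range is refused whole. The fingers move at their own pace and stop on an object; "squeeze" is the grip in N (left out, the last holds). Time passes only in rows, so rows that repeat a pose let the fingers close. It gives the time, the measured TCP pose, the force, the opening and the grip force at its end, in the units of the state.
- bot.get_obs(): the state, without advancing time (a new reading comes with each control period).
- bot.read_camera(name): name is "side" or "top"; returns a dict with "color" (420x560x3 uint8, red, green, blue), "intrinsics" (3x3 intrinsics, pixels), "k1" (the pictures are not rectified: a ray, as slopes to the right and down, at radius r is drawn at 1 + k1 r^2 times it, then the intrinsics apply), "pose" (4x4, takes a point from camera to world coordinates). Camera axes: x right, y down, z forward; pixel columns grow to the right and rows downward; lengths in m; the calibration is good to about 2 mm. A picture is of the moment at which its call begins. There is no depth.
- bot.hand_in(): hands the job in; it is judged then, once.
Trained networks look in a picture, given as the dict that the camera call returned (one of the last four; its "shot" number tells which), for a name from the list of things; names that differ only in an ending like _2 or _b are one class to them, and where a whole thing is asked for, a point or a joint stands for the part that bears it (a point fixed in the world has none). Each returns a list of dicts, best first, with "confidence" (0 to 1); they miss things now and then, are a little off and sometimes report something else, mostly with a low value. They report only what shows in the picture. A call takes as long as a camera call.
- bot.look_for(picture, target): "point" ([x, y, z] in m, in world coordinates, good to about 4 mm: the middle of the surface that is visible of it).
The state is a dict: "t": time; "q": joint angles; "joint_vel": joint speeds; "joint_torque": joint torques, N m; "eef_pos": TCP position; "tool_rot": TCP orientation; "contact_force": force on the tool from outside, world axes, zero at the start; "torque": the same for the moment, N m; "gripper_width": opening from 0.0 (shut) to 1.0 (fully open); "grasp_force": force on a finger pad.
Only numpy, scipy, OpenCV 4.12 (cv2) and the standard library are available. Lean on these libraries where they do the work, as an engineer would, in place of code of your own. Each camera call takes 0.05 s, during which the arm holds its last target. There are 200 camera calls.

## Working session

There is one attempt and no reset: what is moved stays moved. The work goes in short steps, Python scripts to look and compute and a tool call to move; the robot and the scene stay as the last step left them, time stands still between calls to the robot, and variables do not carry over. Pictures are saved under pics/ and viewed, at most 10 in all, crops included, and the job is handed in when it is done.

Besides the shell and the picture viewer there is one more tool, called after ">>>" as name(argument=value, ...), one argument or row to a line, values as JSON. apply_moves: Moves the arm, as the interface text tells. Its arguments: {"type":"object","properties":{"deltas":{"type":"array","items":{"type":"array"}},"squeeze":{"type":"number"}},"required":["deltas"]}

```bash
ls; mkdir -p pics; cat > h.py <<'E'
import numpy as np, cv2
from station import bot
from scipy.spatial.transform import Rotation as R
def rot(q): return R.from_quat([q[1],q[2],q[3],q[0]])
def pix(p,c):
    T=np.linalg.inv(np.array(c["pose"])); a=T[:3,:3]@np.array(p)+T[:3,3]; s=a[:2]/a[2]
    s=s*(1+c["k1"]*(s@s)); K=np.array(c["intrinsics"]); return K[:2,:2]@s+K[:2,2]
def save(c,n): cv2.imwrite("pics/"+n,c["color"][:,:,::-1])
E
python3 - <<'E'
from h import *
o=bot.get_obs(); print(o)
for n in("side","top"):
    c=bot.read_camera(n); save(c,n+"0.png"); print(n,np.round(c["pose"],3).tolist(),c["k1"])
    for t in ["guard","handwheel","wheel_axis","handle_grip","slide_catch","catch_grip","catch_tab","latch_lever","latch_grip","gate","gate_hinge","spare_jar","flask","beaker","dropper_bottle","timer","notebook","pen","spatula"]:
        try:
            print(t,[(np.round(d["point"],3).tolist(),round(d["confidence"],2)) for d in bot.look_for(c,t)[:2]])
        except Exception as e: print(t,e)
E
```

```text
pics
{'t': 0.0, 'q': array([ 1.18192614,  0.47782101,  0.02233238,  1.55646247, -0.01150215,
        1.10934375, -0.08308206]), 'joint_vel': array([-0.00117062, -0.00061622, -0.0005176 ,  0.00056617, -0.00044514,
        0.00136732, -0.00178436]), 'joint_torque': array([-6.20624705e-04, -5.96461523e+01,  1.60761159e+00, -2.81202757e+01,
        1.24368514e-02,  9.24271240e-03,  3.87631516e-06]), 'eef_pos': array([ 0.18685811, -0.64798131,  0.23030693]), 'tool_rot': array([-9.31766943e-04,  9.90158587e-01,  1.39946649e-01, -2.01259637e-04]), 'contact_force': array([0.72214897, 0.06185624, 0.17164635]), 'torque': array([-0.01531512, -0.00356453, -0.0657357 ]), 'grasp_force': 0.0, 'gripper_width': 0.9997724388881714}
side [[0.98, -0.123, 0.159, 0.332], [-0.2, -0.66, 0.724, -0.9], [0.016, -0.741, -0.671, 1.054], [0.0, 0.0, 0.0, 1.0]] -0.010852721063265135
guard [([0.637, -0.023, 0.167], 0.67), ([0.533, -0.064, 0.233], 0.61)]
handwheel [([0.579, -0.057, 0.201], 0.85)]
wheel_axis []
handle_grip [([0.529, -0.064, 0.234], 0.43)]
slide_catch []
catch_grip [([0.598, 0.125, 0.172], 0.89), ([0.6
[... 1002 characters left out ...]
61), ([0.583, 0.124, 0.156], 0.4)]
catch_grip [([0.6, 0.135, 0.155], 0.91), ([0.637, 0.096, 0.164], 0.38)]
catch_tab [([0.706, -0.272, 0.063], 0.35)]
latch_lever [([0.616, 0.066, 0.178], 0.69)]
latch_grip [([0.595, 0.134, 0.161], 0.64)]
gate [([0.599, 0.134, 0.164], 0.65)]
gate_hinge [([0.64, 0.094, 0.162], 0.93), ([0.575, -0.042, 0.203], 0.44)]
spare_jar [([0.456, 0.446, 0.099], 0.61)]
flask [([0.538, -0.301, 0.055], 0.65)]
beaker [([0.645, -0.362, 0.042], 0.58)]
dropper_bottle [([0.638, 0.096, 0.16], 0.68), ([0.704, -0.275, 0.063], 0.5)]
timer [([0.434, -0.104, 0.014], 0.5)]
notebook [([0.348, -0.368, 0.011], 0.85)]
pen [([0.372, -0.199, 0.004], 0.55)]
spatula [([0.355, 0.515, 0.0], 0.41)]
```

```bash
python3 - <<'E'
import cv2
a=cv2.imread("pics/side0.png");b=cv2.imread("pics/top0.png")
cv2.imwrite("pics/side0x.png",cv2.resize(a,(784,588),interpolation=cv2.INTER_CUBIC))
cv2.imwrite("pics/top0x.png",cv2.resize(b,(784,588),interpolation=cv2.INTER_CUBIC))
E
```

```text
(no output)
```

View pics/side0x.png

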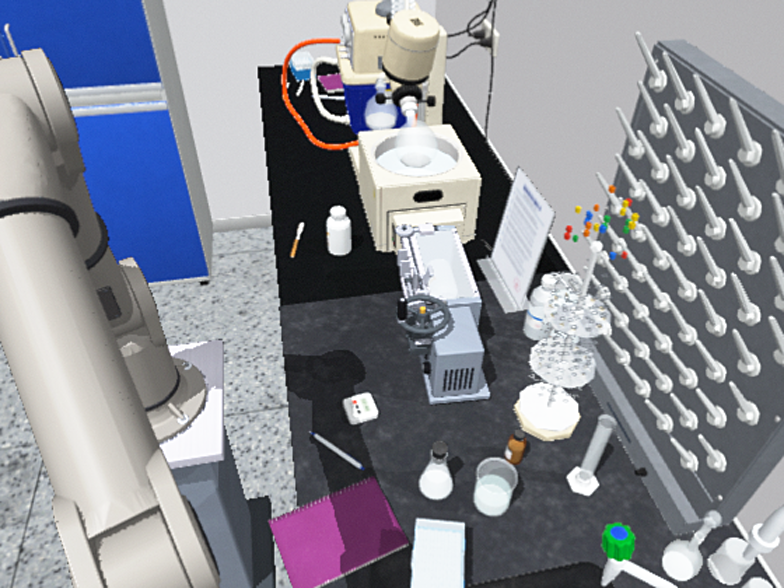

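View pics/top0x.png

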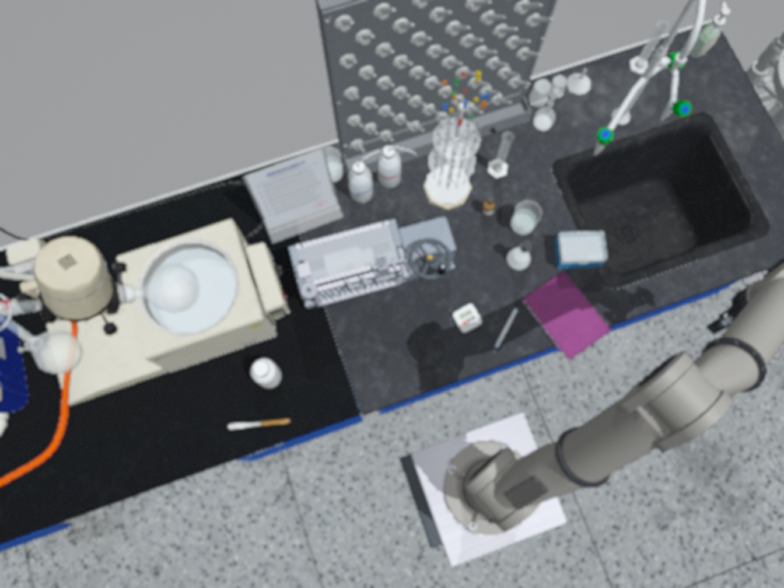

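```bash
python3 - <<'E'
import cv2,numpy as np
a=cv2.imread("pics/side0.png")[145:300,265:365];b=cv2.imread("pics/top0.png")[140:230,200:340]
A=cv2.resize(a,None,fx=3.8,fy=3.8,interpolation=cv2.INTER_CUBIC);B=cv2.resize(b,None,fx=2.9,fy=2.9*1,interpolation=cv2.INTER_CUBIC)
print(A.shape,B.shape)
C=np.zeros((600,800,3),np.uint8);C[:A.shape[0],:A.shape[1]]=A;C[:B.shape[0],385:385+B.shape[1]]=B
C=C
cv2.imwrite("pics/c1.png",C)
E
```

```text
(589, 380, 3) (261, 406, 3)
```

View pics/c1.png

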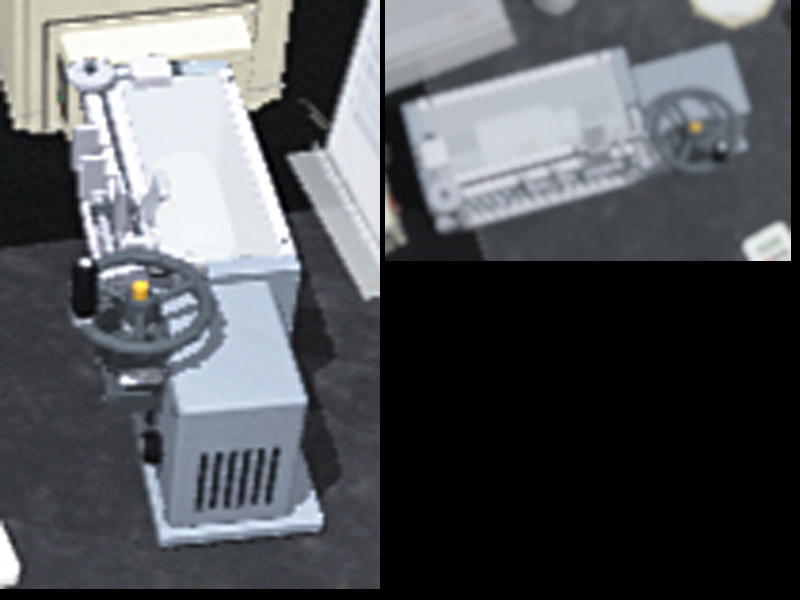

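```bash
cat >> h.py <<'E'
def ray(c,uv):
    K=np.array(c["intrinsics"]); s=np.linalg.inv(K[:2,:2])@(np.array(uv)-K[:2,2]); u=s.copy()
    for _ in range(5): u=s/(1+c["k1"]*(u@u))
    P=np.array(c["pose"]); return P[:3,3],P[:3,:3]@np.array([u[0],u[1],1])
def atz(c,uv,z):
    o,d=ray(c,uv); return np.round(o+d*(z-o[2])/d[2],4)
def tri(cs,uvs):
    A=0;b=0
    for c,uv in zip(cs,uvs):
        o,d=ray(c,uv); d=d/np.linalg.norm(d); M=np.eye(3)-np.outer(d,d); A=A+M;b=b+M@o
    return np.round(np.linalg.solve(A,b),4)
E
python3 - <<'E'
from h import *
s=bot.read_camera("side");t=bot.read_camera("top")
S=lambda x,y:(265+x/3.8-.4,145+y/3.8-.4)
T=lambda x,y:(200+(x-385)/2.9-.3,140+y/2.9-.3)
for n,a,b,z in [("spindle",(140,285),(695,127),.215),("handle",(86,262),(720,152),.255),("hinge",(92,72),(446,193),.17)]:
    print(n,tri([s,t],[S(*a),T(*b)]),atz(s,S(*a),z),atz(t,T(*b),z))
print("rim",atz(s,S(145,302),.198),atz(t,T(697,130),.198))
for p in [(163,543),(323,523),(160,527)]: print("base",atz(s,S(*p),0.0))
for p in [(92,130),(92,157),(98,205),(124,195),(157,180)]: print("part",p,atz(s,S(*p),.196),atz(s,S(*p),.21))
print([[round(float(v),3) for v in d["point"]] for c in(s,t) for d in bot.look_for(c,"handle_grip")])
E
```

```text
spindle [ 0.5766 -0.0424  0.2115] [ 0.5769 -0.0456  0.215 ] [ 0.5742 -0.0418  0.215 ]
handle [ 0.5294 -0.0528  0.2507] [ 0.5329 -0.0561  0.255 ] [ 0.5236 -0.0519  0.255 ]
hinge [0.6091 0.2683 0.1784] [0.6126 0.2798 0.17  ] [0.6108 0.2685 0.17  ]
rim [ 0.5812 -0.0468  0.198 ] [ 0.5747 -0.0455  0.198 ]
base [ 0.5883 -0.1196  0.    ]
base [ 0.7197 -0.1244  0.    ]
base [ 0.5898 -0.1036  0.    ]
part (92, 130) [0.5869 0.1649 0.196 ] [0.5828 0.1476 0.21  ]
part (92, 157) [0.5793 0.1299 0.196 ] [0.5753 0.1131 0.21  ]
part (98, 205) [0.5712 0.0699 0.196 ] [0.5673 0.0541 0.21  ]
part (124, 195) [0.5943 0.0781 0.196 ] [0.59   0.0621 0.21  ]
part (157, 180) [0.6248 0.0915 0.196 ] [0.6201 0.0753 0.21  ]
[[0.639, -0.025, 0.167], [0.618, 0.075, 0.185], [0.53, -0.066, 0.235]]
```

>>> apply_moves(
  deltas=[
    [0, [0, 0, -0.25], 0],
    [0, [0, 0, -0.5], 0],
    [0, [0.1, -0.1, -0.55], 0],
    [0, [0.25, -0.24, -0.55], 0],
    [0, [0.4, -0.39, -0.55], 0],
    [0, [0.55, -0.53, -0.55], 0],
    [0, [0.7, -0.68, -0.55], 0],
    [0, [0.85, -0.82, -0.55], 0],
    [0, [0.99, -0.95, -0.55], 0],
    [0, [0.99, -0.95, -0.55], 0],
  ],
  squeeze=40,
)

```text
t: 3.2
eef_pos: [0.3285, -0.4062, 0.3419]
tool_rot: [-0.0, 0.99, 0.144, 0.001]
contact_force: [0.2, 0.2, 0.4]
gripper_width: 0.999
grasp_force: 0.0
```

>>> apply_moves(
  deltas=[
    [0, [0.15, -0.15, 0], 0],
    [0, [0.3, -0.3, 0], 0],
    [0, [0.45, -0.45, 0], 0],
    [0, [0.6, -0.6, 0], 0],
    [0, [0.75, -0.74, 0], 0],
    [0, [0.9, -0.87, 0], 0],
    [0, [0.99, -0.95, 0], 0],
    [0, [0.99, -0.95, 0], 0],
  ],
)

```text
t: 4.0
eef_pos: [0.4641, -0.1704, 0.3415]
tool_rot: [-0.0, 0.99, 0.143, 0.001]
contact_force: [-0.1, -0.2, 0.5]
gripper_width: 0.997
grasp_force: 0.0
```

>>> apply_moves(
  deltas=[
    [0, [0.15, -0.15, 0], 0],
    [0, [0.3, -0.3, 0], 0],
    [0, [0.48, -0.465, 0], 0.01],
    [0, [0.48, -0.465, 0], 0.01],
    [0, [0.48, -0.465, 0], 0.01],
  ],
)

```text
t: 4.5
eef_pos: [0.5288, -0.0582, 0.341]
tool_rot: [0.0, 0.994, 0.109, -0.0]
contact_force: [-0.9, 0.0, -0.6]
gripper_width: 1.001
grasp_force: 0.0
```

```bash
python3 - <<'E'
from h import *
o=bot.get_obs();print(o["eef_pos"],o["q"])
out=[]
for n in("side","top"):
    c=bot.read_camera(n); p=pix(o["eef_pos"]*[1,1,0]+[0,0,.255],c).round().astype(int); print(n,p,pix(o["eef_pos"],c))
    a=c["color"][:,:,::-1]; 
    x,y=p; out.append(cv2.resize(a[y-60:y+60,x-60:x+60],(396,396),interpolation=cv2.INTER_CUBIC))
cv2.imwrite("pics/c2.png",np.hstack(out))
E
```

```text
[ 0.52882803 -0.05821387  0.3410486 ] [ 0.3765765   0.18294523 -0.44216827  1.72765277  0.0825016   1.24986574
 -1.43671803]
side [286 214] [286.69844412 189.66855459]
top [316 190] [318.29136973 182.11509562]
```

View pics/c2.png

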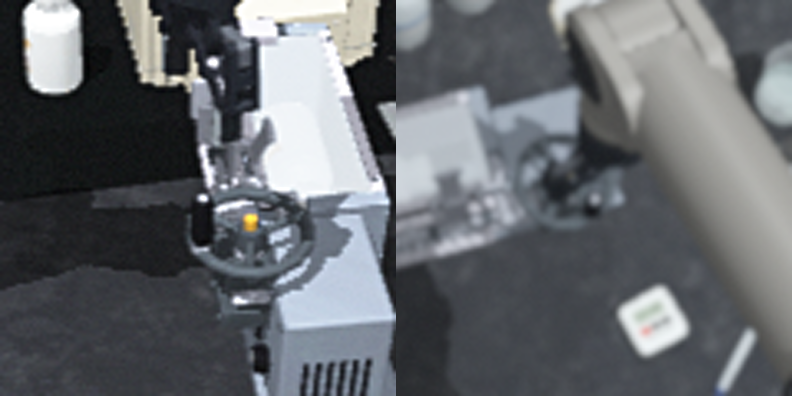

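```bash
python3 - <<'E'
from h import *
o=bot.get_obs();Rm=rot(o["tool_rot"]).as_matrix();p=o["eef_pos"]; print(Rm.round(2).tolist())
for n in("side","top"):
    c=bot.read_camera(n)
    for s in(-.05,0,.05): print(n,s,pix(p+Rm@[0,s,-.013],c).round(1), pix(p+Rm@[0,s,-.1],c).round(1))
    if n=="side":
        a=c["color"][:,:,::-1][90:230,220:360]; cv2.imwrite("pics/c3.png",cv2.resize(a,(595,595),interpolation=cv2.INTER_CUBIC))
E
```

```text
[[0.98, 0.21, -0.0], [0.21, -0.98, -0.0], [-0.0, 0.0, -1.0]]
side -0.05 [278.9 175.1] [279.3 147.3]
side 0 [286.8 186.2] [287.6 158.1]
side 0.05 [295.1 198. ] [296.5 169.6]
top -0.05 [306.1 188.7] [307.6 179.9]
top 0 [319.2 180.8] [321.4 171.6]
top 0.05 [332.1 173. ] [335.  163.4]
```

View pics/c3.png

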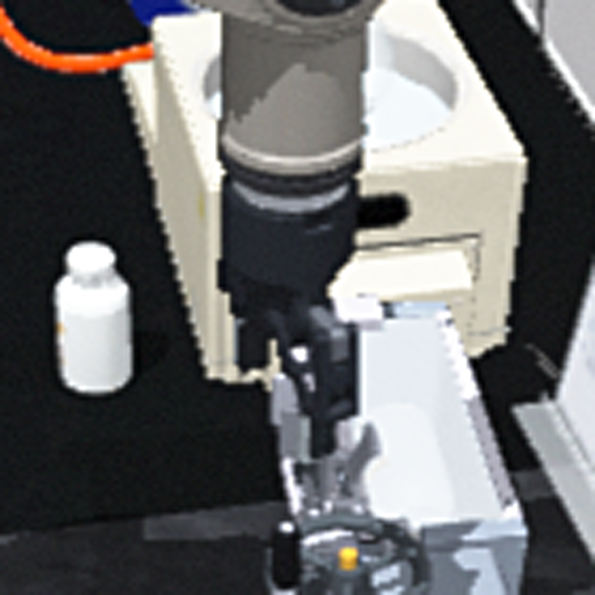

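>>> apply_moves(
  deltas=[
    [0, [0, -0.02, 0.2], 0],
    [0, [0, -0.02, 0.4], 0],
    [0, [0, -0.02, 0.59], 0],
    [0, [0, -0.02, 0.59], 0],
    [0.5, [0, -0.02, 0.59], 0],
    [1, [0, -0.02, 0.59], 0],
    [1, [0, -0.02, 0.59], 0],
    [1, [0, -0.02, 0.59], 0],
    [1, [0, -0.02, 0.59], 0],
    [1, [0, -0.02, 0.59], 0],
  ],
  squeeze=40,
)

```text
t: 5.7
eef_pos: [0.5287, -0.0542, 0.2247]
tool_rot: [0.001, 0.994, 0.109, 0.001]
contact_force: [-0.5, -1.3, 5.9]
gripper_width: 0.215
grasp_force: 39.0
```

```bash
cat >> h.py <<'E'
def circ(C,p0,Rm,angs):
    C=np.array(C);v=np.array(p0[:2])-C
    for a in np.radians(angs):
        w=C+[v[0]*np.cos(a)-v[1]*np.sin(a),v[0]*np.sin(a)+v[1]*np.cos(a)]-np.array(p0[:2])
        print(round(np.degrees(a)),(Rm.T@np.array([*w,0])/.2).round(3).tolist()[:2])
E
python3 - <<'E'
from h import *
o=bot.get_obs();circ((.5765,-.043),o["eef_pos"],rot(o["tool_rot"]).as_matrix(),range(15,76,15))
E
```

```text
15 [0.009, 0.063]
30 [0.034, 0.122]
45 [0.074, 0.173]
60 [0.126, 0.211]
75 [0.185, 0.235]
```

>>> apply_moves(
  deltas=[
    [1, [0.009, 0.063, 0], 0],
    [1, [0.034, 0.122, 0], 0],
    [1, [0.074, 0.173, 0], 0],
    [1, [0.126, 0.211, 0], 0],
    [1, [0.126, 0.211, 0], 0],
  ],
)

```text
t: 6.2
eef_pos: [0.5638, -0.0904, 0.2248]
tool_rot: [0.0, 0.994, 0.108, 0.002]
contact_force: [1.3, -1.8, 5.4]
gripper_width: 0.212
grasp_force: 39.4
```

```bash
python3 - <<'E'
from h import *
o=bot.get_obs();p=o["eef_pos"];print(p,o["contact_force"],np.linalg.norm(p[:2]-[.5765,-.043]),np.degrees(np.arctan2(*(p[:2]-[.5765,-.043])[::-1])))
print(o["gripper_width"]);circ((.5765,-.043),p,rot(o["tool_rot"]).as_matrix(),range(15,181,15))
E
```

```text
[ 0.56381827 -0.09040166  0.22475359] [ 1.28087665 -1.78007752  5.42195749] 0.049068768266231175 -104.97800261333433
0.2121322219612276
15 [0.06, 0.022]
30 [0.124, 0.027]
45 [0.187, 0.016]
60 [0.245, -0.011]
75 [0.294, -0.052]
90 [0.331, -0.105]
105 [0.353, -0.165]
120 [0.358, -0.229]
135 [0.347, -0.292]
150 [0.32, -0.35]
165 [0.278, -0.399]
180 [0.226, -0.436]
```

>>> apply_moves(
  deltas=[
    [1, [0.06, 0.022, 0], 0],
    [1, [0.124, 0.027, 0], 0],
    [1, [0.187, 0.016, 0], 0],
    [1, [0.245, -0.011, 0], 0],
    [1, [0.294, -0.052, 0], 0],
    [1, [0.331, -0.105, 0], 0],
    [1, [0.353, -0.165, 0], 0],
    [1, [0.358, -0.229, 0], 0],
    [1, [0.347, -0.292, 0], 0],
    [1, [0.32, -0.35, 0], 0],
    [1, [0.278, -0.399, 0], 0],
    [1, [0.226, -0.436, 0], 0],
  ],
)

```text
t: 7.4
eef_pos: [0.5875, 0.0029, 0.2248]
tool_rot: [0.002, 0.994, 0.108, 0.001]
contact_force: [0.2, -7.9, 6.5]
gripper_width: 0.217
grasp_force: 39.7
```

```bash
python3 - <<'E'
from h import *
o=bot.get_obs();p=o["eef_pos"];print(p,o["contact_force"],np.linalg.norm(p[:2]-[.5765,-.043]),np.degrees(np.arctan2(*(p[:2]-[.5765,-.043])[::-1])))
print(o["gripper_width"]);circ((.5765,-.043),p,rot(o["tool_rot"]).as_matrix(),range(15,181,15))
E
```

```text
[0.58751034 0.00294249 0.22475834] [ 0.20573018 -7.92430848  6.50118221] 0.04724340666692186 76.52296855906654
0.2174045021369421
15 [-0.059, -0.019]
30 [-0.12, -0.023]
45 [-0.18, -0.011]
60 [-0.236, 0.017]
75 [-0.282, 0.058]
90 [-0.316, 0.109]
105 [-0.335, 0.168]
120 [-0.339, 0.23]
135 [-0.326, 0.29]
150 [-0.299, 0.345]
165 [-0.258, 0.391]
180 [-0.206, 0.425]
```

>>> apply_moves(
  deltas=[
    [1, [-0.06, -0.015, 0], 0],
    [1, [-0.12, -0.015, 0], 0],
    [1, [-0.18, -0.005, 0], 0],
    [1, [-0.236, 0.02, 0], 0],
    [1, [-0.282, 0.06, 0], 0],
    [1, [-0.316, 0.11, 0], 0],
    [1, [-0.335, 0.168, 0], 0],
    [1, [-0.339, 0.23, 0], 0],
    [1, [-0.335, 0.25, 0], 0],
  ],
)

```text
t: 8.3
eef_pos: [0.5303, -0.0591, 0.2246]
tool_rot: [0.0, 0.994, 0.108, -0.002]
contact_force: [-10.3, -2.3, 18.8]
gripper_width: 0.211
grasp_force: 41.1
```

```bash
python3 - <<'E'
from h import *
o=bot.get_obs();p=o["eef_pos"];C=np.array([.5765,-.044]);print(p,o["contact_force"],np.linalg.norm(p[:2]-C),np.degrees(np.arctan2(*(p[:2]-C)[::-1])))
print(o["gripper_width"]);circ(C,p,rot(o["tool_rot"]).as_matrix(),range(10,121,10))
E
```

```text
[ 0.53028079 -0.05910039  0.22460678] [-10.27306422  -2.32783448  18.80617149] 0.04862342475629017 -161.90714620189826
0.21136428607448335
10 [0.008, 0.042]
20 [0.023, 0.081]
30 [0.044, 0.118]
40 [0.072, 0.15]
50 [0.105, 0.177]
60 [0.142, 0.197]
70 [0.182, 0.211]
80 [0.224, 0.218]
90 [0.266, 0.218]
100 [0.308, 0.21]
110 [0.347, 0.195]
120 [0.384, 0.173]
```

>>> apply_moves(
  deltas=[
    [1, [0.008, 0.042, -0.005], 0],
    [1, [0.023, 0.081, -0.008], 0],
    [1, [0.044, 0.118, -0.008], 0],
    [1, [0.044, 0.118, -0.008], 0],
  ],
)

```text
t: 8.7
eef_pos: [0.5439, -0.0798, 0.2248]
tool_rot: [-0.0, 0.994, 0.108, -0.002]
contact_force: [-5.1, -0.5, 8.8]
gripper_width: 0.212
grasp_force: 40.1
```

```bash
python3 - <<'E'
from h import *
o=bot.get_obs();p=o["eef_pos"];C=np.array([.5765,-.044]);print(p,o["contact_force"],np.linalg.norm(p[:2]-C),np.degrees(np.arctan2(*(p[:2]-C)[::-1])))
E
```

```text
[ 0.54388811 -0.07980284  0.22475711] [-5.09557117 -0.49130991  8.77301453] 0.04842910800145527 -132.32958554979655
```

>>> apply_moves(
  deltas=[
    [1, [0.014, 0.016, 0], 0],
    [1, [0.028, 0.032, 0], 0],
    [1, [0.044, 0.046, 0], 0],
    [1, [0.061, 0.059, 0], 0],
    [1, [0.061, 0.059, 0], 0],
  ],
)

```text
t: 9.2
eef_pos: [0.5492, -0.0795, 0.2238]
tool_rot: [-0.006, 0.994, 0.112, -0.012]
contact_force: [-36.5, 19.5, 30.0]
gripper_width: 0.216
grasp_force: 43.5
```

```bash
python3 - <<'E'
from h import *
o=bot.get_obs();p=o["eef_pos"];C=np.array([.5765,-.044]);print(p,o["contact_force"],np.linalg.norm(p[:2]-C),np.degrees(np.arctan2(*(p[:2]-C)[::-1])))
E
```

```text
[ 0.54919265 -0.07946733  0.22376197] [-36.45804619  19.47345253  30.03922147] 0.04476184719570193 -127.59374570502341
```

>>> apply_moves(
  deltas=[
    [1, [-0.03, -0.03, 0], 0],
    [0.4, [-0.03, -0.03, 0], 0],
    [0.4, [-0.03, -0.03, 0], 0],
    [0.4, [-0.03, -0.03, 0], 0],
    [0.4, [-0.03, -0.03, -0.2], 0],
    [0.4, [-0.03, -0.03, -0.45], 0],
    [0, [-0.03, -0.03, -0.7], 0],
    [0, [-0.23, 0.2, -0.7], 0],
    [0, [-0.43, 0.2, -0.7], 0],
    [0, [-0.6, 0.2, -0.7], 0],
    [0, [-0.6, 0.2, -0.7], 0],
  ],
)

```text
t: 10.3
eef_pos: [0.4484, -0.1557, 0.3651]
tool_rot: [0.001, 0.994, 0.106, -0.001]
contact_force: [1.0, 0.4, 1.0]
gripper_width: 1.002
grasp_force: 0.0
```

```bash
python3 - <<'E'
from h import *
o=bot.get_obs();print(o["eef_pos"],o["contact_force"])
s=bot.read_camera("side");t=bot.read_camera("top");save(s,"s4.png");save(t,"t4.png")
for t_ in ["catch_grip","catch_tab","slide_catch","latch_lever","latch_grip","gate","gate_hinge","handle_grip"]:
    for c in(s,t): print(t_,[(np.round(d["point"],3).tolist(),round(d["confidence"],2)) for d in bot.look_for(c,t_)[:2]])
S=lambda x,y:(265+x/3.8-.4,145+y/3.8-.4)
T=lambda x,y:(200+(x-385)/2.9-.3,140+y/2.9-.3)
print("rear top",[atz(t,T(*p),.166) for p in((403,103),(628,50))]);print("rear side",[atz(s,S(*p),.166) for p in((230,68),(295,250))])
a=s["color"][:,:,::-1][158:228,270:330];b=t["color"][:,:,::-1][160:220,210:310]
cv2.imwrite("pics/c4.png",np.vstack([np.pad(cv2.resize(a,(420,490),interpolation=cv2.INTER_CUBIC)[:340],((0,0),(0,380),(0,0))) if 0 else cv2.resize(a,(420,490),interpolation=cv2.INTER_CUBIC)]))
E
```

```text
[ 0.44840615 -0.15570112  0.36508294] [0.97876919 0.38886768 0.96573099]
catch_grip [([0.598, 0.123, 0.173], 0.88)]
catch_grip [([0.602, 0.135, 0.16], 0.58)]
catch_tab [([0.582, 0.126, 0.17], 0.7)]
catch_tab [([0.354, 0.514, 0.001], 0.66), ([0.58, 0.124, 0.158], 0.56)]
slide_catch []
slide_catch [([0.582, 0.124, 0.156], 0.6)]
latch_lever [([0.62, 0.071, 0.183], 0.67)]
latch_lever [([0.705, -0.274, 0.064], 0.43)]
latch_grip [([0.596, 0.126, 0.174], 0.65), ([0.581, 0.126, 0.166], 0.52)]
latch_grip [([0.597, 0.135, 0.16], 0.67), ([0.64, 0.098, 0.159], 0.38)]
gate [([0.598, 0.128, 0.173], 0.91)]
gate [([0.599, 0.136, 0.162], 0.91)]
gate_hinge [([0.638, -0.022, 0.164], 0.83), ([0.459, 0.431, 0.073], 0.36)]
gate_hinge [([0.637, 0.096, 0.163], 0.76)]
handle_grip []
handle_grip [([0.64, 0.096, 0.161], 0.29)]
rear top [array([0.7417, 0.2832, 0.166 ]), array([ 0.7132, -0.0061,  0.166 ])]
rear side [array([0.7389, 0.2688, 0.166 ]), array([0.7229, 0.0212, 0.166 ])]
```

View pics/c4.png

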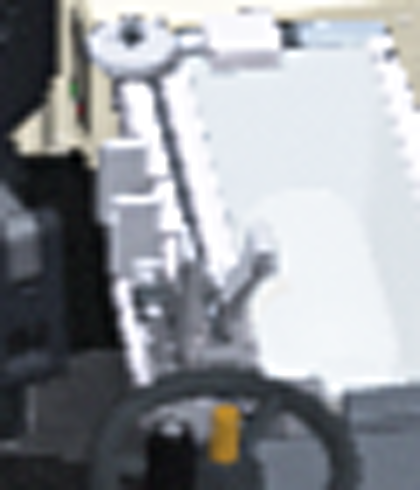

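```bash
python3 - <<'E'
from h import *
s=bot.read_camera("side")
S=lambda x,y:(270+x/7-.43,158+y/7-.43)
for n,p,z in [("lug",(124,142),.196),("tab",(136,198),.196),("lugbot",(124,195),.162),("hinge",(130,38),.17),("lever",(262,235),.207),("grab",(190,262),.213),("axis",(226,405),.226)]: print(n,atz(s,S(*p),z))
H=np.array([.611,.270])
for ph in (-3.5,-4.5):
    a=np.radians(ph);x=np.array([np.cos(a),np.sin(a)]);y=np.array([-np.sin(a),np.cos(a)])
    print(ph,"cg line",H-.112*y,"lug in",H-.104*y,"tab out",H-.144*y,"latch",H-.195*y,"wheel rel",(np.array([.5765,-.044])-H)@x,(np.array([.5765,-.044])-H)@y)
    C=H-.112*y
    for off in (-.03,-.02,-.01): print(off,[pix([*(C+off*x+d*y),.196],s).round(1) for d in(.008,-.032)])
print([np.round(S(*p),1) for p in((124,142),(136,198))])
E
```

```text
lug [0.5832 0.1706 0.196 ]
tab [0.58   0.1301 0.196 ]
lugbot [0.5848 0.1741 0.162 ]
hinge [0.6111 0.2834 0.17  ]
lever [0.6253 0.082  0.207 ]
grab [0.5885 0.0631 0.213 ]
axis [ 0.5788 -0.0405  0.226 ]
-3.5 cg line [0.60416256 0.1582089 ] lug in [0.60465095 0.16619398] tab out [0.60220901 0.12626859] latch [0.59909553 0.07536371] wheel rel -0.015266409131609326 -0.3155205013184188
-0.03 [array([284.9, 178.7]), array([286.7, 186.5])]
-0.02 [array([288. , 178.4]), array([289.9, 186.3])]
-0.01 [array([291.1, 178.2]), array([293.1, 186. ])]
-4.5 cg line [0.60221258 0.15834526] lug in [0.60284025 0.1663206 ] tab out [0.59970189 0.1264439 ] latch [0.59570048 0.07560112] wheel rel -0.009757491955249577 -0.31573888159481284
-0.03 [array([284.3, 178.6]), array([285.9, 186.5])]
-0.02 [array([287.4, 178.4]), array([289.1, 186.3])]
-0.01 [array([290.5, 178.2]), array([292.2, 186.1])]
[array([287.3, 177.9]), array([289. , 185.9])]
```

>>> apply_moves(
  deltas=[
    [0, [0.12, -0.18, 0], 0.01],
    [0, [0.25, -0.36, 0], 0.02],
    [0, [0.37, -0.53, 0], 0.03],
    [0, [0.5, -0.7, 0], 0.046],
    [0, [0.62, -0.87, 0.1], 0.046],
    [0, [0.7, -0.99, 0.2], 0.046],
    [0, [0.7, -0.99, 0.2], 0.046],
  ],
)

```text
t: 11.95
eef_pos: [0.5448, 0.0752, 0.3221]
tool_rot: [-0.001, 0.999, -0.032, -0.002]
contact_force: [-1.0, -0.6, -0.2]
gripper_width: 1.0
grasp_force: 0.0
```

```bash
cat >> h.py <<'E'
def go(tx,ty,tz,psi):
    o=bot.get_obs();M=rot(o["tool_rot"]).as_matrix();p=o["eef_pos"];ps=np.arctan2(M[1,0],M[0,0])
    print("pos",p.round(4),"psi",np.degrees(ps).round(2),"F",o["contact_force"].round(1),"w",o["gripper_width"],"shift",(M.T@(np.array([tx,ty,tz])-p)/.2).round(3),"turn",round(-(np.radians(psi)-ps)/2/np.pi,4))
E
python3 -c "
from h import *
go(.5815,.161,.168,-4.5)"
```

```text
pos [0.5448 0.0752 0.3221] psi -3.67 F [-1.  -0.6 -0.2] w 0.9995647919372294 shift [ 0.159 -0.439  0.771] turn 0.0023
```

>>> apply_moves(
  deltas=[
    [0, [0.08, -0.22, 0], 0.002],
    [0, [0.158, -0.44, 0], 0.002],
    [0, [0.158, -0.44, 0.2], 0.002],
    [0, [0.158, -0.44, 0.4], 0.002],
    [0, [0.158, -0.44, 0.6], 0.002],
    [0, [0.158, -0.44, 0.76], 0.002],
    [0, [0.158, -0.44, 0.76], 0.002],
  ],
)

```text
t: 12.65
eef_pos: [0.5809, 0.1535, 0.1687]
tool_rot: [0.002, 0.999, -0.042, -0.004]
contact_force: [0.2, -0.3, -0.5]
gripper_width: 0.998
grasp_force: 0.0
```

```bash
python3 - <<'E'
from h import *
go(.5815,.161,.168,-4.5)
s=bot.read_camera("side");a=s["color"][:,:,::-1][140:220,260:340];cv2.imwrite("pics/c5.png",cv2.resize(a,(560,560),interpolation=cv2.INTER_CUBIC))
E
```

```text
pos [0.5809 0.1535 0.1687] psi -4.85 F [ 0.2 -0.3 -0.5] w 0.9980067359476663 shift [-0.    -0.037  0.003] turn -0.001
```

View pics/c5.png

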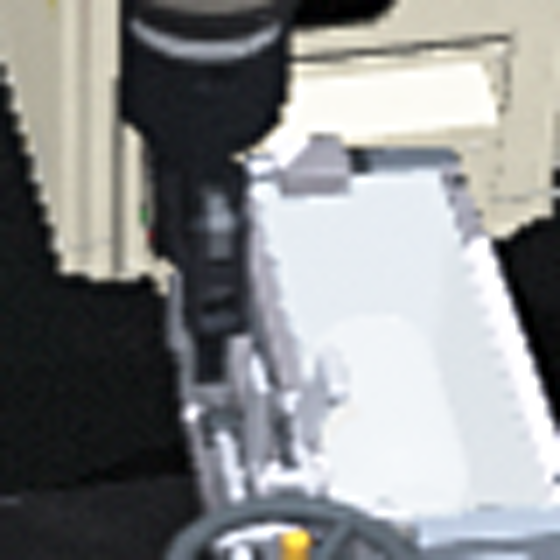

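>>> apply_moves(
  deltas=[
    [0, [0, -0.037, 0], 0],
    [0, [0, -0.037, 0], 0],
    [0.4, [0, -0.037, 0], 0],
    [0.6, [0, -0.037, 0], 0],
    [1, [0, -0.037, 0], 0],
    [1, [0, -0.037, 0], 0],
    [1, [0, -0.037, 0], 0],
    [1, [0, -0.037, 0], 0],
  ],
  squeeze=50,
)

```text
t: 13.5
eef_pos: [0.5841, 0.1606, 0.1736]
tool_rot: [0.002, 0.999, -0.042, -0.0]
contact_force: [-4.5, -8.0, 9.6]
gripper_width: 0.31
grasp_force: 50.3
```

```bash
python3 -c "
from h import *
go(.5815,.161,.168,-4.5)"
```

```text
pos [0.5841 0.1606 0.1736] psi -4.86 F [-4.5 -8.   9.6] w 0.3100723821725394 shift [-0.013 -0.001  0.028] turn -0.001
```

>>> apply_moves(
  deltas=[
    [0.5, [0, 0, 0], 0],
    [0, [0, 0, -0.02], 0],
    [0, [0, 0, -0.02], 0],
    [0, [0, 0, -0.2], 0],
    [0, [0, 0, -0.4], 0],
    [0, [0, 0, -0.65], 0],
    [0, [0, 0, -0.65], 0],
  ],
)

```text
t: 14.2
eef_pos: [0.5873, 0.1662, 0.3106]
tool_rot: [-0.003, 0.999, -0.041, 0.006]
contact_force: [0.8, 0.2, -0.1]
gripper_width: 1.001
grasp_force: 0.0
```

```bash
python3 -c "
from h import *
go(.594,.0765,.30,85.5)
c=bot.read_camera('top');print(bot.look_for(c,'catch_tab'),bot.look_for(c,'latch_lever'))
"
```

```text
pos [0.5873 0.1662 0.3106] psi -4.75 F [ 0.8  0.2 -0.1] w 1.000614363579057 shift [0.07  0.444 0.051] turn -0.2507
[{'point': [0.5821, 0.144, 0.1596], 'confidence': 0.41}] [{'point': [0.6301, 0.1763, 0.1563], 'confidence': 0.19}]
```

>>> apply_moves(
  deltas=[
    [0, [0.01, 0.05, 0], -0.023],
    [0, [0.02, 0.1, 0], -0.046],
    [0, [0.03, 0.15, 0], -0.069],
    [0, [0.04, 0.2, 0], -0.092],
    [0, [0.05, 0.25, 0], -0.115],
    [0, [0.06, 0.3, 0], -0.138],
    [0, [0.07, 0.35, 0], -0.161],
    [0, [0.07, 0.4, 0], -0.184],
    [0, [0.08, 0.444, 0], -0.207],
    [0, [0.09, 0.444, 0], -0.23],
    [0, [0.09, 0.444, 0], -0.25],
    [0, [0.09, 0.444, 0], -0.25],
  ],
)

```text
t: 15.55
eef_pos: [0.594, 0.0732, 0.301]
tool_rot: [-0.001, 0.736, 0.677, -0.001]
contact_force: [0.1, -0.5, -0.2]
gripper_width: 1.0
grasp_force: 0.0
```

```bash
python3 -c "
from h import *
go(.598,.0765,.188,85.5); print(bot.get_obs()['q'].round(2))
"
```

```text
pos [0.594  0.0732 0.301 ] psi 85.28 F [ 0.1 -0.5 -0.2] w 1.0001213206731028 shift [0.018 0.021 0.565] turn -0.0006
[ 0.4   0.41 -0.83  1.62  0.31  1.26 -0.58]
```

>>> apply_moves(
  deltas=[
    [0, [0.018, 0.02, 0.2], 0],
    [0, [0.018, 0.02, 0.4], 0],
    [0, [0.018, 0.02, 0.56], 0],
    [0, [0.018, 0.02, 0.56], 0],
    [0.4, [0.018, 0.02, 0.56], 0],
    [0.6, [0.018, 0.02, 0.56], 0],
    [1, [0.018, 0.02, 0.56], 0],
    [1, [0.018, 0.02, 0.56], 0],
    [1, [0.018, 0.02, 0.56], 0],
    [1, [0.018, 0.02, 0.56], 0],
  ],
  squeeze=60,
)

```text
t: 16.55
eef_pos: [0.6015, 0.0775, 0.1958]
tool_rot: [0.002, 0.736, 0.677, 0.003]
contact_force: [-2.1, -2.6, 17.3]
gripper_width: 0.261
grasp_force: 57.9
```

```bash
python3 -c "
from h import *
go(.598,.0765,.188,85.5)
s=bot.read_camera('side');a=s['color'][:,:,::-1][150:230,260:340];cv2.imwrite('pics/c6.png',cv2.resize(a,(560,560),interpolation=cv2.INTER_CUBIC))
"
```

```text
pos [0.6015 0.0775 0.1958] psi 85.18 F [-2.1 -2.6 17.3] w 0.26068733615409534 shift [-0.006 -0.017  0.039] turn -0.0009
```

View pics/c6.png

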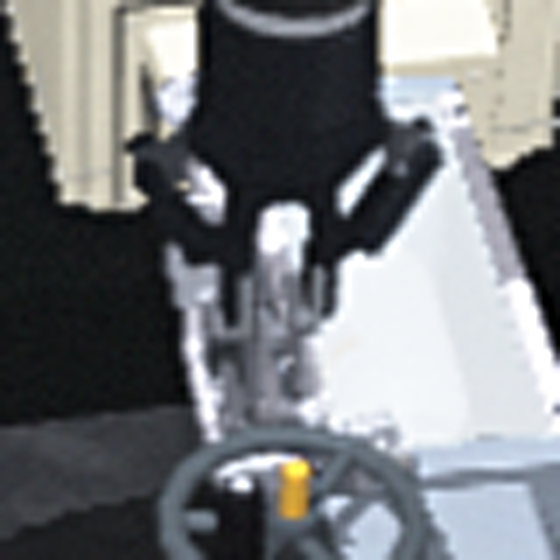

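```bash
cat >> h.py <<'E'
def swing(H,angs):
    o=bot.get_obs();circ(H,o["eef_pos"],rot(o["tool_rot"]).as_matrix(),[-a for a in angs])
    p=o["eef_pos"][:2]-H; print("R",np.linalg.norm(p).round(4),"bearing",np.degrees(np.arctan2(p[1],p[0])).round(1),"F",o["contact_force"].round(1),o["gripper_width"],o["grasp_force"])
E
python3 -c "
from h import *
swing(np.array([.615,.2715]),range(5,61,5))"
```

```text
-5 [0.002, -0.085]
-10 [0.012, -0.169]
-15 [0.029, -0.252]
-20 [0.054, -0.333]
-25 [0.085, -0.412]
-30 [0.123, -0.488]
-35 [0.168, -0.56]
-40 [0.218, -0.628]
-45 [0.275, -0.692]
-50 [0.336, -0.75]
-55 [0.403, -0.802]
-60 [0.474, -0.849]
R 0.1945 bearing -94.0 F [-2.  -2.4 16.6] 0.2625610863627328 57.933493852615356
```

>>> apply_moves(
  deltas=[
    [1, [0.001, -0.04, 0], 0.007],
    [1, [0.002, -0.085, 0], 0.014],
    [1, [0.012, -0.169, 0], 0.028],
    [1, [0.029, -0.252, 0], 0.042],
    [1, [0.029, -0.252, 0], 0.042],
  ],
  squeeze=75,
)

```text
t: 17.1
eef_pos: [0.55, 0.087, 0.1959]
tool_rot: [0.003, 0.819, 0.573, 0.002]
contact_force: [-2.1, -4.9, 19.1]
gripper_width: 0.254
grasp_force: 73.2
```

```bash
python3 -c "
from h import *
swing(np.array([.615,.2715]),range(6,61,6));go(.6,.1,.2,0)"
```

```text
-6 [0.004, -0.102]
-12 [0.019, -0.204]
-18 [0.045, -0.303]
-24 [0.08, -0.399]
-30 [0.126, -0.49]
-36 [0.18, -0.577]
-42 [0.244, -0.657]
-48 [0.316, -0.73]
-54 [0.394, -0.796]
-60 [0.48, -0.852]
R 0.1956 bearing -109.4 F [-2.1 -4.9 19.1] 0.2540056098345934 73.1842303276062
pos [0.55   0.087  0.1959] psi 69.97 F [-2.1 -4.9 19.1] w 0.2540056098345934 shift [ 0.147  0.213 -0.019] turn 0.1944
```

>>> apply_moves(
  deltas=[
    [1, [0.004, -0.102, 0], 0.0167],
    [1, [0.019, -0.204, 0], 0.033],
    [1, [0.045, -0.303, 0], 0.05],
    [1, [0.08, -0.399, 0], 0.067],
    [1, [0.126, -0.49, 0], 0.083],
    [1, [0.126, -0.49, 0], 0.083],
  ],
)

```text
t: 17.7
eef_pos: [0.4643, 0.1441, 0.1956]
tool_rot: [0.003, 0.939, 0.343, 0.0]
contact_force: [-12.4, -13.5, 35.2]
gripper_width: 0.251
grasp_force: 73.7
```

```bash
python3 -c "
from h import *
swing(np.array([.615,.2715]),range(5,61,5));go(.6,.1,.2,0)
c=bot.read_camera('side');a=c['color'][:,:,::-1][120:300,200:380];cv2.imwrite('pics/c7.png',cv2.resize(a,(580,580),interpolation=cv2.INTER_CUBIC))"
```

```text
-5 [0.004, -0.086]
-10 [0.015, -0.171]
-15 [0.033, -0.255]
-20 [0.059, -0.337]
-25 [0.091, -0.417]
-30 [0.131, -0.493]
-35 [0.177, -0.566]
-40 [0.229, -0.635]
-45 [0.287, -0.698]
-50 [0.351, -0.756]
-55 [0.419, -0.809]
-60 [0.491, -0.855]
R 0.1973 bearing -139.8 F [-12.4 -13.5  35.2] 0.25123768688216686 73.69992971420288
pos [0.4643 0.1441 0.1956] psi 40.08 F [-12.4 -13.5  35.2] w 0.25123768688216686 shift [ 0.377  0.606 -0.019] turn 0.1113
```

View pics/c7.png

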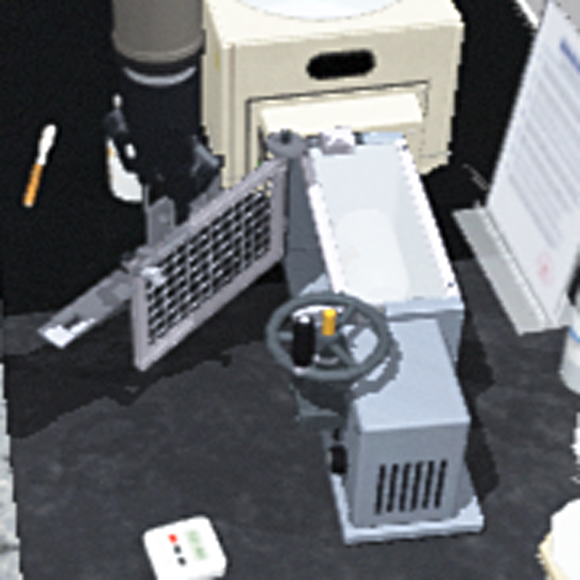

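>>> apply_moves(
  deltas=[
    [1, [0.0, -0.086, -0.015], 0.014],
    [1, [0.01, -0.171, -0.02], 0.028],
    [1, [0.027, -0.255, -0.02], 0.042],
    [1, [0.053, -0.337, -0.02], 0.056],
    [1, [0.085, -0.417, -0.02], 0.069],
    [1, [0.124, -0.493, -0.02], 0.083],
    [1, [0.124, -0.493, -0.02], 0.083],
  ],
)

```text
t: 18.45
eef_pos: [0.4204, 0.2359, 0.1959]
tool_rot: [0.0, 0.996, 0.09, 0.0]
contact_force: [-4.4, -6.8, 8.0]
gripper_width: 0.258
grasp_force: 76.2
```

```bash
python3 -c "
from h import *
swing(np.array([.615,.2715]),range(5,31,5));go(.6,.1,.2,0);print(bot.get_obs()['q'].round(2))"
```

```text
-5 [0.004, -0.086]
-10 [0.015, -0.172]
-15 [0.033, -0.256]
-20 [0.059, -0.338]
-25 [0.092, -0.418]
-30 [0.132, -0.495]
R 0.1978 bearing -169.6 F [-4.4 -6.8  8. ] 0.25825289891705344 76.19016766548157
pos [0.4204 0.2359 0.1959] psi 10.29 F [-4.4 -6.8  8. ] w 0.25825289891705344 shift [ 0.762  0.829 -0.019] turn 0.0286
[-0.06  0.27 -0.67  2.01  0.21  0.93 -2.23]
```

>>> apply_moves(
  deltas=[
    [1, [0.003, -0.086, 0], 0.014],
    [1, [0.013, -0.172, 0], 0.028],
    [1, [0.022, -0.215, 0], 0.034],
    [1, [0.022, -0.215, 0], 0.034],
    [1, [0.022, -0.215, 0], 0.034],
    [1, [0.022, -0.215, 0], 0.034],
  ],
)

```text
t: 19.05
eef_pos: [0.4173, 0.2765, 0.1959]
tool_rot: [0.001, 1.0, -0.017, -0.0]
contact_force: [-6.1, -5.3, 6.6]
gripper_width: 0.247
grasp_force: 76.5
```

```bash
python3 -c "
from h import *
swing(np.array([.615,.2715]),range(2,7,2));go(.6,.1,.2,0);print(bot.get_obs()['q'].round(2))
out=[]
for n in ('side','top'):
    c=bot.read_camera(n)
    out.append(cv2.resize(c['color'][:,:,::-1][120:320,170:370],(400,400)))
    for t in('spare_jar','flask','timer','pen','spatula','notebook','beaker','dropper_bottle'): print(n,t,[np.round(d['point'],3).tolist() for d in bot.look_for(c,t)[:1]])
cv2.imwrite('pics/c8.png',np.hstack(out))"
```

```text
-2 [0.0, -0.035]
-4 [0.002, -0.069]
-6 [0.005, -0.103]
R 0.1978 bearing 178.5 F [-6.1 -5.3  6.6] 0.24661121280635903 76.46351337432861
pos [0.4173 0.2765 0.1959] psi -1.93 F [-6.1 -5.3  6.6] w 0.24661121280635903 shift [ 0.943  0.852 -0.02 ] turn -0.0053
[-0.16  0.3  -0.64  1.97  0.22  0.95 -2.52]
side spare_jar [[0.473, 0.435, 0.096]]
side flask [[0.545, -0.326, 0.053]]
side timer [[0.436, -0.119, 0.017]]
side pen []
side spatula []
side notebook [[0.356, -0.379, 0.009]]
side beaker [[0.644, -0.365, 0.053]]
side dropper_bottle [[0.714, -0.291, 0.057]]
top spare_jar [[0.454, 0.444, 0.102]]
top flask [[0.54, -0.301, 0.053]]
top timer [[0.436, -0.102, 0.016]]
top pen []
top spatula [[0.352, 0.517, 0.003]]
top notebook [[0.347, -0.37, 0.011]]
top beaker [[0.642, -0.364, 0.042]]
top dropper_bottle [[0.704, -0.274, 0.061]]
```

View pics/c8.png

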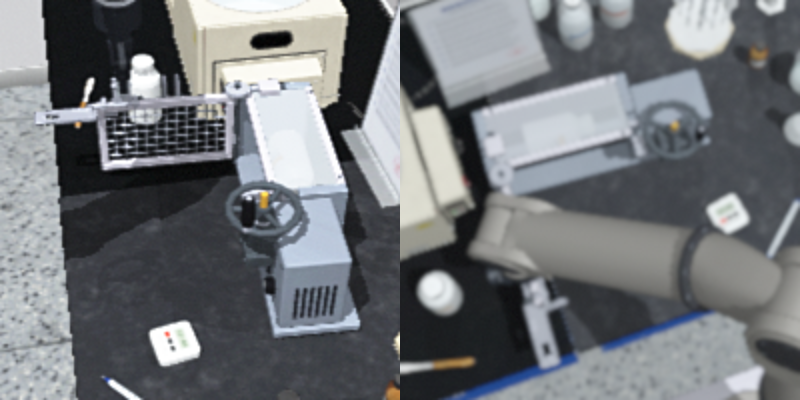

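>>> apply_moves(
  deltas=[
    [1, [-0.003, -0.02, 0], 0.003],
    [1, [-0.003, -0.035, 0], 0.005],
    [1, [-0.003, -0.035, 0], 0.005],
    [1, [-0.003, -0.035, 0], 0.005],
  ],
)

```text
t: 20.35
eef_pos: [0.4174, 0.2809, 0.1959]
tool_rot: [0.003, 0.999, -0.033, -0.0]
contact_force: [-5.0, -13.0, 12.6]
gripper_width: 0.252
grasp_force: 75.4
```

```bash
python3 -c "
from h import *
swing(np.array([.615,.2715]),[2]);go(.6,.1,.2,0)"
```

```text
-2 [-0.0, -0.035]
R 0.1978 bearing 177.3 F [ -5.  -13.   12.6] 0.25187709838252764 75.35701632499695
pos [0.4174 0.2809 0.1959] psi -3.78 F [ -5.  -13.   12.6] w 0.25187709838252764 shift [ 0.971  0.843 -0.016] turn -0.0105
```

At the stop: 88.8° of swing, and the force has risen.

```bash
python3 -c "
from h import *
print(bot.hand_in())"
```

```text
the job is handed in; nothing more can be done
None
```

The job is handed in: the bolt is unscrewed to its stop, the slide catch is drawn, and the gate is held wide open at about 1.55 rad. In the last pictures the bystanders the networks found were where they started; they missed the pen, which I could not compare.

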